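Grease the lathe's leadscrew bearing

ROBOT

A 7-joint arm with a two-finger parallel gripper is mounted at the origin on the work surface. World frame = base frame: x ahead of the robot, y to its left, z up, the work surface at z = 0. Lengths are in m, angles in rad, forces in N, time in s.
With the tool pointing down it reaches from about 0.4 to 0.75 m from the base axis. Payload 19.5 kg.
Tool frame: the origin (TCP) lies at the very end of the fingers, on their centre line; the grasp point (between the pads) lies 19 mm behind it; z points along the fingers, y is the direction in which the jaws open and shut (so a half turn about z gives the same grasp; the last joint's range is limited). The gripper opens to 85 mm and grips with 20 to 120 N. Pads are 22 mm wide; open, the fingers measure 114 mm over their backs; the gripper's body (76 mm by 85 mm) begins 54 mm behind the grasp point. The pads swing forward as they close: fully open they stand 13 mm farther back than shut.
Start: joints at [1.262, 0.707, -0.028, 1.485, 0.022, 0.951, -0.075], TCP at [0.152, -0.555, 0.231] pointing down, gripper open.
Joint ranges: [-2.71, 2.71], [-0.32, 2.16], [-1.57, 1.52], [0, 2.45], [-1.46, 4.6], [0, 2.02], [-2.83, 2.83]. Speed limits (rad/s): [1.89, 1.89, 2.57, 2.57, 3.01, 3.01, 3.01].

INTERFACE

Orientations are given as a 3x3 rotation matrix whose columns are the frame's x, y, z axes.
In Python, from bench import arm, optics, workorder, nets gives the robot as it stands.
- The arm moves only by the shell command python3 -m inch 'ROWS' [FORCE]. ROWS is JSON, a list of rows, each an object with "rot": the turn, a rotation vector about the tool's x, y, z in units of 8 degrees (1.0 is 8 degrees), a list of three; "xyz": the shift along the tool's x, y, z in units of 50 mm (1.0 is 50 mm), a list of three; "hand": the opening, from 0 (shut) to 1 (fully open). In form: [{"rot": [rx, ry, rz], "xyz": [tx, ty, tz], "hand": hand}, ...]. A call has 1 to 12 rows; each row is the pose to reach, as a shift and turn from the pose measured when the call began, along the tool's axes at that moment; what a row does not reach only later rows make up. A row lasts 1/10 s, in which the tool goes at most 50 mm and 8.59 degrees, less where a joint would pass 70% of its speed; a pose out of reach is approached as far as the arm can. A call with a gripper value outside its range is refused whole. The fingers move at their own pace and stop on an object; FORCE is the grip in N (left out, the last holds). Time passes only in rows, so rows that repeat a pose let the fingers close. It gives the time, the measured TCP pose, the force and the opening at its end, in the units of the state.
- arm.get_state(): the state, without advancing time (a new reading comes with each control period).
- optics.read_camera(name): name is "scene" or "top" or "wrist"; returns a dict with "color" (400x640x3 uint8, red, green, blue), "vertical_fov" (degrees; the focal length in pixels is half the picture's height over the tangent of half this angle, whatever the lens; pixels are square), "cx", "cy" (the principal point, pixels), "T" (4x4, takes a point from camera to world coordinates). Camera axes: x right, y down, z forward; pixel columns grow to the right and rows downward; lengths in m; the calibration is good to about 2 mm. A picture is of the moment at which its call begins. There is no depth.
- workorder.sign_off(): hands the job in, once; it reports no verdict.
Trained networks look in the newest picture that a camera, given by its name, has taken for a name from the list of things; names that differ only in an ending like _2 or _b are one class to them, and where a whole thing is asked for, a point or a joint stands for the part that bears it (a point fixed in the world has none). Each returns a list of dicts, best first, with "score" (0 to 1); they miss things now and then, are a little off and sometimes report something else, mostly with a low value. They report only what shows in the picture. A call takes as long as a camera call. They do not tell look-alikes from the thing itself.
- nets.outline_of(camera, thing): "region" (400x640 bool, what is visible of it) and "box" ([left, top, width, height] in pixels, round what is visible of it).
- nets.landmark_of(camera, thing): "xy" ([column, row] in pixels: a listed point, or the origin of a listed thing).
The state is a dict: "time_s": time; "joint_pos": joint angles; "qvel": joint speeds; "joint_efforts": joint torques, N m; "position": TCP position; "orientation": TCP orientation; "force": force on the tool from outside, world axes, zero at the start; "wrist_torque": the same for the moment, N m; "finger_gap": finger opening in m.
Only numpy, scipy, OpenCV 4.12 (cv2) and the standard library are available. Lean on these libraries where they do the work, as an engineer would, in place of code of your own. Each camera call takes 0.05 s, during which the arm holds its last target. There are 200 camera calls.

TASK

Take the red-handled push grease gun out of the wooden rack and press its coupler squarely onto the tilted brass grease nipple of the leadscrew bearing until it snaps over the detents and sits fully home, flush on the nipple's brass collar. Keep it there against the nipple's spring: finish with the gun still in the gripper, pressed home for at least a second and not let go. Leave the other things in the rack and on the bench where they are.

Things in the scene. Friction and masses are not known exactly. Their poses are not given: they have to be found in the camera images.
- gun: Loose push grease gun, 96 mm long, about 0.28 kg, round about its z axis, which runs from the coupler's mouth (origin, lower end) up to the handle. From the mouth: steel coupler of 34 mm diameter (0-32 mm), black collar of 46 mm diameter (32-39 mm), red handle of 28 mm diameter (39-96 mm). It stands mouth down in one of the rack's pockets with some 3 mm of play, and may lean slightly.
- gun_grip (a point): Where to grip the gun, fingertips above the black collar: on the gun's axis at the middle of the red handle, 66 mm above the mouth; same axes as the gun.
- coupler_mouth (a point): Centre of the coupler's mouth, the gun's lower end; z runs along the gun towards the handle. The mouth is an 18 mm hole through a 4 mm lip; behind it the bore widens to 26 mm and ends at a solid roof 19.5 mm from the mouth.
- nipple_seat (a point): Fixed nipple: centre of the flat face of its 36 mm brass collar, 85-95 mm above the bench. Fully home, coupler_mouth lies on this point with parallel z axes. z is the nipple's axis, pointing out, 0.44 rad (25 degrees) off vertical; y is level. Along z stand a 14 mm stem, 17 mm long, with ball detents on two sides (9 mm up, 22 mm over both), and the plunger, to 29 mm.
- plunger (a joint): 10 mm spring plunger at the nipple's tip: 0 when free, grows (m) as it is pushed in along the axis; 0.0095 with the coupler fully home, where it pushes back with 10 N (3 N at first touch; 740 N/m). The detents resist the lip with about 10 N at 10 mm from home and snap out behind it in the last 5 mm; they alone are too weak to keep the coupler home.
- block: Fixed grey bearing block, base 120 x 90 mm, 84 mm tall, carrying the nipple on its upper side, which leans towards the block's -x. Origin under its centre on the bench. The 24 mm leadscrew runs along its y, 48 mm up, from -105 to +60 mm, with an aluminium handwheel of 84 mm diameter at the -y end.
- rack: Fixed wooden rack, 76 x 264 x 30 mm, origin under its centre; three round pockets of 41 mm diameter, 22 mm deep, in a row along its y at -90, 0 and +90 mm. The gun is in one of them.
- drive_hub: Bystander: dark steel hub, 42 mm across, 60 mm tall, standing in a rack pocket. Origin at its foot.
- bushing: Bystander: white plastic bushing, 40 mm across, 52 mm tall, standing in a rack pocket. Origin at its foot.
- chuck_key: Bystander: steel T-shaped chuck key lying on the bench, 128 mm long with an 80 mm cross bar, 18 mm high. Origin on the bench under its shaft.
- oil_bottle: Bystander: yellow oil bottle with a red cap, 48 mm across, 85 mm tall. Origin at its foot.
Not all that is in view belongs to the job. Of the things that look like the block, take the one that is nearest to the robot's base at the start.

How it is judged:
On the way, in this order (a step that is already met when the one before it is completed fails the run):
1. the gun is gripped and lifted clear out of the rack (height (world z) of coupler_mouth above 0.04 m and contact force between gun and the fingers above 3 N), for 0.1 s.
2. the coupler has snapped fully home on the nipple and is kept there for a second (z of coupler_mouth in the frame of nipple_seat below 0.0025 m and distance between coupler_mouth and nipple_seat below 0.0045 m and angle between the z axis of coupler_mouth and the z axis of nipple_seat, either way round below 0.1 rad and value of joint plunger above 0.007 m and contact force between gun and the fingers above 3 N), for 1 s.
At the end, for the whole second after the job is handed in: The gun is still gripped (more than 3 N on it from the fingers) and pressed home: mouth within 2.5 mm of the collar along the nipple's axis and within 4.5 mm in all, gun square to the nipple within 0.10 rad, plunger pushed in by more than 7 mm (all of step 2); the arm keeps its last pose, push and grip.
It fails at once if the dark steel hub is moved or knocked over (distance of drive_hub from where it was at the start of the episode above 0.025 m or angle between drive_hub's own z axis and vertical above 0.4 rad).
It fails at once if the white bushing is moved or knocked over (distance of bushing from where it was at the start of the episode above 0.025 m or angle between bushing's own z axis and vertical above 0.4 rad).
It fails at once if the chuck key is moved or knocked over (distance of chuck_key from where it was at the start of the episode above 0.025 m or angle between chuck_key's own z axis and vertical above 0.4 rad).
It fails at once if the oil bottle is moved or knocked over (distance of oil_bottle from where it was at the start of the episode above 0.025 m or angle between oil_bottle's own z axis and vertical above 0.4 rad).
It also fails if it takes over 42 s, if anything falls off the work surface, if the arm or the gripper's body presses on something with over 40 N, if the wrist force passes 120 N, or if a joint passes its speed limit or range.

## Working session

There is one attempt and no reset: what is moved stays moved. The work goes in short steps, Python scripts to look and compute and a shell command to move; the robot and the scene stay as the last step left them, time stands still between calls to the robot, and variables do not carry over. Pictures are saved under pics/ and viewed, about 8 in all and at most 12, crops included, and the job is handed in when it is done.

```bash
ls; mkdir -p pics; cat > h.py <<'E'
import numpy as np, cv2
from bench import arm, optics, workorder, nets
def cam(n):
    c=optics.read_camera(n); c['f']=200/np.tan(np.radians(c['vertical_fov'])/2); return c
def proj(c,P):
    P=np.atleast_2d(P); q=(P-c['T'][:3,3])@c['T'][:3,:3]
    return np.c_[c['cx']+c['f']*q[:,0]/q[:,2], c['cy']+c['f']*q[:,1]/q[:,2]]
def ray(c,uv):
    d=c['T'][:3,:3]@np.array([(uv[0]-c['cx'])/c['f'],(uv[1]-c['cy'])/c['f'],1]); return c['T'][:3,3],d/np.linalg.norm(d)
def atz(c,uv,z):
    o,d=ray(c,uv); return o+d*(z-o[2])/d[2]
def tri(rs):
    A=sum(np.eye(3)-np.outer(d,d) for o,d in rs); b=sum((np.eye(3)-np.outer(d,d))@o for o,d in rs)
    return np.linalg.solve(A,b)
E
python3 - <<'E'
from h import *
np.set_printoptions(precision=3,suppress=True)
print(arm.get_state())
for n in ['scene','top','wrist']:
    c=cam(n); cv2.imwrite(f'pics/{n}0.png',c['color'][:,:,::-1]); print(n,c['vertical_fov'],c['cx'],c['cy'],c['T'].tolist())
    for t in ['gun','gun_grip','coupler_mouth','nipple_seat','block','rack','drive_hub','bushing','chuck_key','oil_bottle']:
        print(t,[(np.round(r['xy'],1).tolist(),round(r['score'],2)) for r in nets.landmark_of(n,t)])
E
```

```text
pics
{'time_s': 0.0, 'joint_pos': array([ 1.262,  0.707, -0.028,  1.485,  0.022,  0.951, -0.076]), 'qvel': array([-0.   ,  0.   ,  0.   , -0.001,  0.001,  0.002,  0.001]), 'joint_efforts': array([  0.003, -88.321,   1.235, -23.617,   0.017,   0.006,  -0.   ]), 'position': array([ 0.151, -0.554,  0.231]), 'orientation': array([[ 0.965,  0.264, -0.   ],
       [ 0.264, -0.965,  0.001],
       [-0.   , -0.001, -1.   ]]), 'force': array([ 0.246, -0.208,  0.017]), 'wrist_torque': array([ 0.001, -0.065,  0.09 ]), 'finger_gap': 0.08531056866100929}
scene 42.41004898668528 323.5137660286158 200.86165408198187 [[-0.7464798735693501, 0.4778137427533624, -0.46310023277030515, 1.2410820366916349], [0.6651525763911418, 0.5551053229437841, -0.4994298054378651, 0.5457207686476269], [0.018434979688451997, -0.6808466109745284, -0.7321939933162424, 1.0689463295765622], [0.0, 0.0, 0.0, 1.0]]
gun [([420.0, 263.4], 0.77)]
gun_grip [([424.3, 250.5], 0.81)]
coupler_mouth [([423.6, 266.4], 0.83)]
nipple_seat [([268.9, 166.8], 0.69), ([345.1, 193.1], 0.62), ([423.4, 266.2], 0.61), ([235.9, 124.6], 0.58), ([3
[... 957 characters left out ...]
0, 211.5], 0.66), ([287.2, 151.9], 0.63)]
rack [([195.6, 242.1], 0.69)]
drive_hub [([170.1, 241.9], 0.63)]
bushing [([201.0, 242.7], 0.58)]
chuck_key [([234.4, 164.7], 0.6), ([199.3, 237.5], 0.23)]
oil_bottle [([341.7, 160.8], 0.6)]
wrist 58.374235647562244 316.36268437390123 204.84085284996115 [[0.26286850888387703, -0.9150225918858726, -0.30599641072343153, 0.23179447426925404], [-0.9648311264702285, -0.2496338134728724, -0.08236417039694467, -0.5337058758246744], [-0.0010219742427595854, 0.31688580831183827, -0.9484631463895663, 0.37341817610380984], [0.0, 0.0, 0.0, 1.0]]
gun []
gun_grip []
coupler_mouth []
nipple_seat []
block []
rack []
drive_hub []
bushing []
chuck_key []
oil_bottle []
```

View pics/scene0.png

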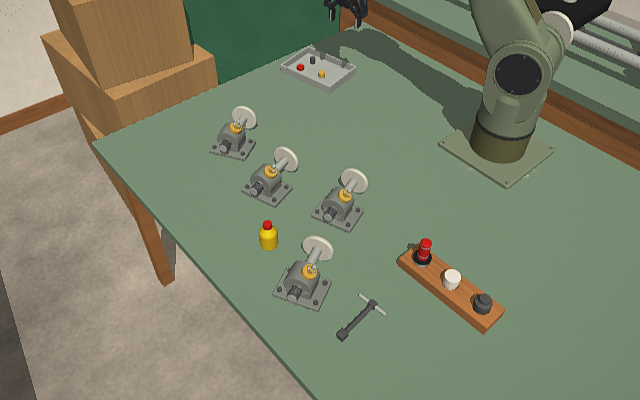

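View pics/top0.png

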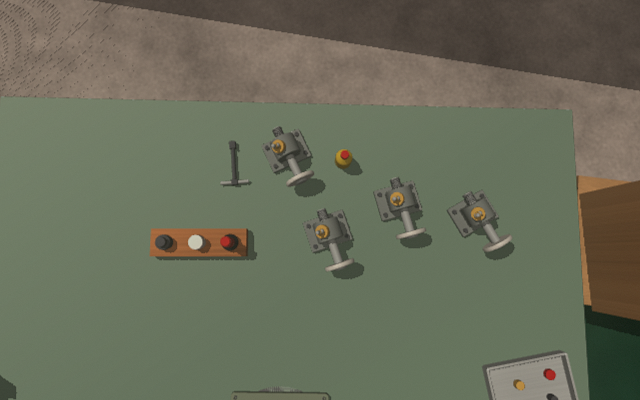

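The scene and top views show four look-alike blocks. The one nearest the base is at scene (338,200) / top (325,230). The gun is in the rack's end pocket at top (228,242), next to the bushing, with the hub beyond it. Handwheels point towards the robot, so the nipples lean towards +y.

```bash
cat > m.py <<'E'
from h import *
np.set_printoptions(precision=4,suppress=True)
s=cam('scene');t=cam('top')
nets.outline_of
def best(n,th): 
    r=nets.landmark_of(n,th); return [x['xy'] for x in r]
print('block', [atz(t,u,0) for u in best('top','block')])
print('block s', [atz(s,u,0) for u in best('scene','block')])
print('nip top', [atz(t,u,.09) for u in best('top','nipple_seat')])
print('nip sc', [atz(s,u,.09) for u in best('scene','nipple_seat')])
print('grip', tri([ray(t,best('top','gun_grip')[0]),ray(s,best('scene','gun_grip')[0])]))
print('grip z.074', atz(t,best('top','gun_grip')[0],.074),atz(s,best('scene','gun_grip')[0],.074))
print('mouth', atz(s,best('scene','coupler_mouth')[0],.008))
for th,z in [('bushing',.008),('drive_hub',.008),('chuck_key',0),('oil_bottle',0),('rack',0)]:
    print(th,atz(t,best('top',th)[0],z),atz(s,best('scene',th)[0],z))
E
python3 m.py
```

```text
block [array([0.7948, 0.0068, 0.    ]), array([ 0.6574, -0.3221,  0.    ]), array([ 0.5713, -0.1173,  0.    ]), array([ 0.632 , -0.5315,  0.    ])]
block s [array([ 0.5605, -0.1307,  0.    ]), array([0.8027, 0.0053, 0.    ]), array([ 0.6284, -0.5489,  0.    ]), array([ 0.6613, -0.3179,  0.    ])]
nip top [array([ 0.6522, -0.2921,  0.09  ]), array([0.7984, 0.0269, 0.09  ]), array([ 0.5702, -0.1006,  0.09  ]), array([0.7411, 0.1322, 0.09  ])]
nip sc [array([0.7896, 0.0225, 0.09  ]), array([ 0.6523, -0.3067,  0.09  ]), array([ 0.5704, -0.0977,  0.09  ]), array([ 0.6154, -0.5188,  0.09  ])]
grip [0.5356 0.1462 0.0819]
grip z.074 [0.5373 0.1461 0.074 ] [0.5283 0.1445 0.074 ]
mouth [0.5214 0.1522 0.008 ]
bushing [0.5299 0.2346 0.008 ] [0.5254 0.2347 0.008 ]
drive_hub [0.5299 0.323  0.008 ] [0.5304 0.3312 0.008 ]
chuck_key [0.7556 0.1483 0.    ] [0.7535 0.1512 0.    ]
oil_bottle [ 0.7734 -0.1594  0.    ] [ 0.778  -0.1478  0.    ]
rack [0.5327 0.2457 0.    ] [0.534  0.2252 0.    ]
```

```bash
python3 -m inch '[{"rot":[0,0,0],"xyz":[5,-3,-0.4],"hand":1},{"rot":[0,0,0],"xyz":[5,-3,-0.4],"hand":1},{"rot":[0,0,0],"xyz":[5,-3,-0.4],"hand":1},{"rot":[0,0,0],"xyz":[5,-3,-0.4],"hand":1},{"rot":[0,0,0],"xyz":[5,-3,-0.4],"hand":1},{"rot":[0,0,0],"xyz":[10,-6.4,-0.4],"hand":1},{"rot":[0,0,0],"xyz":[10,-6.4,-0.4],"hand":1},{"rot":[0,0,0],"xyz":[10,-6.4,-0.4],"hand":1},{"rot":[0,0,0],"xyz":[10,-6.4,-0.4],"hand":1},{"rot":[0,0,0],"xyz":[10,-6.4,-0.4],"hand":1},{"rot":[0,0,0],"xyz":[10,-6.4,-0.4],"hand":1},{"rot":[0,0,0],"xyz":[10,-6.4,-0.4],"hand":1}]'
```

```text
time_s: 3.9
position: [0.5509, -0.1117, 0.2514]
orientation: [[0.964, 0.265, 0.0], [0.265, -0.964, 0.0], [0.0, -0.0, -1.0]]
force: [0.1, -1.1, 0.5]
finger_gap: 0.0853
```

```bash
python3 - <<'E'
from h import *
import pickle
np.set_printoptions(precision=4,suppress=True)
c=cam('wrist'); cv2.imwrite('pics/w1.png',c['color'][:,:,::-1]); pickle.dump(c,open('w1.pkl','wb'))
for th in ['nipple_seat','block']:
    for r in nets.landmark_of('wrist',th): print(th,r['xy'],r['score'],atz(c,r['xy'],.09 if th!='block' else 0))
print(arm.get_state()['time_s'])
E
```

```text
nipple_seat [314.1, 167.3] 0.96 [ 0.5657 -0.1063  0.09  ]
nipple_seat [569.6, 127.6] 0.67 [ 0.6544 -0.3028  0.09  ]
nipple_seat [332.3, 149.3] 0.28 [ 0.5848 -0.1171  0.09  ]
block [330.0, 146.6] 0.85 [ 0.5733 -0.1216  0.    ]
block [531.9, 120.4] 0.58 [ 0.6575 -0.3229  0.    ]
4.05
```

View pics/w1.png

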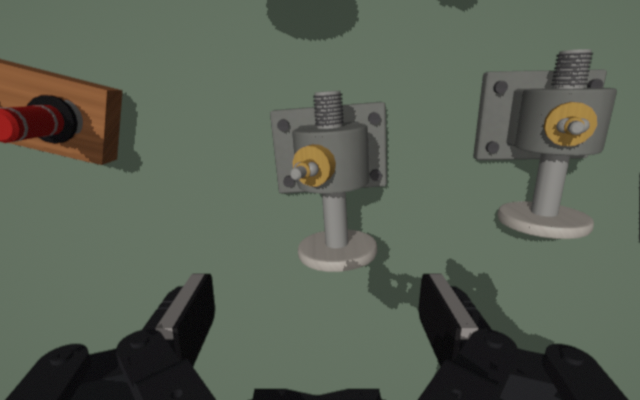

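```bash
python3 -m inch '[{"rot":[0,0,0],"xyz":[0,-3,0],"hand":1},{"rot":[0,0,0],"xyz":[0,-3,0],"hand":1},{"rot":[0,0,0],"xyz":[0,-3,0],"hand":1},{"rot":[0,0,0],"xyz":[0,-3,0],"hand":1},{"rot":[0,0,0],"xyz":[0,-3,0],"hand":1},{"rot":[0,0,0],"xyz":[0,-3,0],"hand":1}]'
cat > fit.py <<'E'
from h import *
import pickle
np.set_printoptions(precision=4,suppress=True)
c=cam('wrist'); cv2.imwrite('pics/w2.png',c['color'][:,:,::-1]); pickle.dump(c,open('w2.pkl','wb'))
for th in ['nipple_seat','block','gun_grip','coupler_mouth']:
    for r in nets.landmark_of('wrist',th): print(th,np.array(r['xy']),round(r['score'],2))
print(arm.get_state()['time_s'],arm.get_state()['position'])
E
python3 fit.py
```

```text
time_s: 4.65
position: [0.5106, 0.0313, 0.2511]
orientation: [[0.964, 0.266, 0.0], [0.266, -0.964, 0.0], [0.0, -0.0, -1.0]]
force: [1.1, 0.1, 0.4]
finger_gap: 0.0852
nipple_seat [483.4 164.4] 0.71
block [464.1 148.7] 0.67
gun_grip [195.5 121.5] 0.66
coupler_mouth [217.4 113. ] 0.74
4.9 [0.5105 0.032  0.2509]
```

View pics/w2.png

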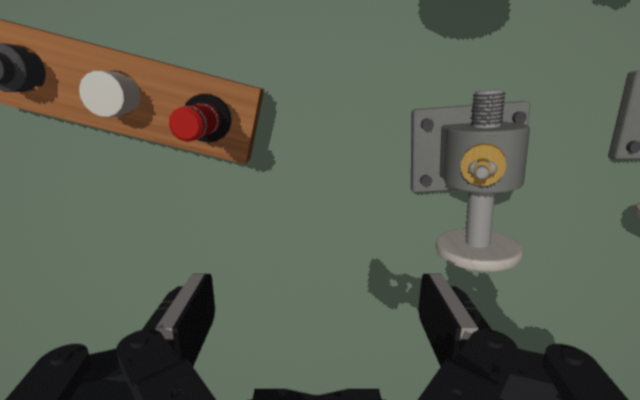

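```bash
cat > fit2.py <<'E'
from h import *
import pickle
from scipy.optimize import least_squares
np.set_printoptions(precision=4,suppress=True)
W=[pickle.load(open(f'w{i}.pkl','rb')) for i in (1,2)]
s=cam('scene');t=cam('top')
pickle.dump((s,t),open('st.pkl','wb'))
def mask(c,lo,hi,seed,box=60):
    hsv=cv2.cvtColor(c['color'],cv2.COLOR_RGB2HSV)
    m=cv2.inRange(hsv,np.array(lo[0]),np.array(hi[0]))
    for a,b in zip(lo[1:],hi[1:]): m|=cv2.inRange(hsv,np.array(a),np.array(b))
    z=np.zeros_like(m);u,v=map(int,seed);z[max(v-box,0):v+box,max(u-box,0):u+box]=255; m&=z
    p=cv2.findNonZero(m); 
    return cv2.convexHull(p),len(p)
def ring(n,k=40):
    n=n/np.linalg.norm(n);a=np.cross(n,[1,0,0]);a/=np.linalg.norm(a);b=np.cross(n,a);th=np.linspace(0,2*np.pi,k,endpoint=False)[:,None]
    return np.cos(th)*a+np.sin(th)*b
def sd(hull,pts): return np.array([cv2.pointPolygonTest(hull.astype(np.float32),(float(p[0]),float(p[1])),True) for p in pts])
# hull of mask pixels are centers -> true edge .5px outside
Y=([(15,120,80)],[(35,255,255)]);R=([(0,150,60),(172,150,60)],[(8,255,255),(180,255,255)])
H=[(W[0],*mask(W[0],*Y,(314,166),45)),(W[1],*mask(W[1],*Y,(483,164),45))]
print([h[2] for h in H])
def nz(yaw,t=.44): return np.array([np.sin(t)*np.cos(yaw),np.sin(t)*np.sin(yaw),np.cos(t)])
def res(p,vs,free=False):
    n=nz(p[3],p[4] if free else .44); r=[]
    for c,h,_ in vs: r.append(sd(h,proj(c,p[:3]+.018*ring(n)))+.5)
    return np.concatenate(r)
p0=[.567,-.104,.09,np.radians(110)]
for free in (0,1):
    f=least_squares(res,p0+([.44] if free else []),args=(H,free),loss='soft_l1',f_scale=.5,diff_step=1e-3)
    print('seat',f.x[:3],np.degrees(f.x[3:]),f.cost)
# gun
G=[]
for c,seed,b in [(W[1],(195,120),50),(s,proj(s,[.532,.146,.08])[0],25),(t,proj(t,[.532,.146,.08])[0],22)]:
    h,n=mask(c,*R,seed,b);G.append((c,h,n))
print([g[2] for g in G])
def gres(p,vs):
    a=np.array([p[2],p[3],1]);a/=np.linalg.norm(a);m=np.array([p[0],p[1],.008]);r=[]
    for c,h,_ in vs:
        P=np.vstack([m+a*l+.014*ring(a) for l in (.039,.096)])
        q=cv2.convexHull(proj(c,P).astype(np.float32))[:,0]
        # resample perimeter
        q=np.vstack([q,q[:1]]);L=np.r_[0,np.cumsum(np.linalg.norm(np.diff(q,axis=0),axis=1))];ss=np.linspace(0,L[-1],60)
        r.append((sd(h,np.c_[np.interp(ss,L,q[:,0]),np.interp(ss,L,q[:,1])])+.5)*c['f']/300/ (1 if c is W[1] else 1.5))
    return np.concatenate(r)
for vs in (G,G[:1],G[1:]):
    f=least_squares(gres,[.532,.146,0,0],args=(vs,),loss='soft_l1',f_scale=.5,diff_step=1e-3,x_scale=[.01,.01,.1,.1])
    a=f.x; print('gun',a,f.cost,'grip',a[:2]+.066*a[2:])
# rack yaw/plate yaw from w2 clicks
for c,pts in [(W[0],[(273,111),(384,102),(386,187),(279,193)]),(W[1],[(413,110),(529,101),(0,0),(413,192)])]:
    Q=np.array([atz(c,u,.01) for u in pts]); print('plate yaw bottom->top edges',np.degrees(np.arctan2(*(Q[0]-Q[3])[1::-1])), 'left->right',np.degrees(np.arctan2(*(Q[1]-Q[0])[1::-1])),Q[:2,:2].tolist())
Q=[atz(W[1],u,.03) for u in [(263,88),(0,20),(249,162)]];print('rack yaw',[np.degrees(np.arctan2(*(Q[k]-Q[0])[1::-1])) for k in (1,2)])
E
python3 fit2.py
```

```text
[1034, 1103]
seat [ 0.5661 -0.1051  0.0844] [65.0307] 14.43593750756914
seat [ 0.5661 -0.105   0.0849] [68.124  18.6259] 12.418370752468416Traceback (most recent call last):
  File "fit2.py", line 35, in <module>
    h,n=mask(c,*R,seed,b);G.append((c,h,n))
        ~~~~^^^^^^^^^^^^^
  File "fit2.py", line 14, in mask
    return cv2.convexHull(p),len(p)
           ~~~~~~~~~~~~~~^^^
cv2.error: OpenCV(4.12.0) /io/opencv/modules/imgproc/src/convhull.cpp:143: error: (-215:Assertion failed) total >= 0 && (depth == CV_32F || depth == CV_32S) in function 'convexHull'
```

```bash
sed -i "s/^s=cam.*/s,t=None,None/;s/^pickle.dump.*//" fit2.py
sed -i "s/^for c,seed,b in .*/import json\nfor c,seed,b in [(W[1],(195,120),50)]:/; s/^for vs in (G,G\[:1\],G\[1:\]):/for vs in (G,):/" fit2.py
cat >> fit2.py <<'E'
for y in (100,105,110,115):
    f=least_squares(lambda p:res([*p,np.radians(y)],H),p0[:3],loss='soft_l1',f_scale=.5,diff_step=1e-3)
    n=nz(np.radians(y)); print(y,f.x,f.cost,'tip',[proj(c,f.x+.029*n)[0] for c in W],'ctr',[proj(c,f.x)[0] for c in W])
for k,(c,u,v) in enumerate([(W[0],314,166),(W[1],483,164)]):
    a=cv2.resize(c['color'][v-40:v+40,u-40:u+40,::-1],(400,400),interpolation=cv2.INTER_CUBIC)
    globals()['im%d'%k]=a
cv2.imwrite('pics/zoom.png',np.hstack([im0,im1]))
E
python3 fit2.py
```

```text
[1034, 1103]
seat [ 0.5661 -0.1051  0.0844] [65.0307] 14.43593750756914
seat [ 0.5661 -0.105   0.0849] [68.124  18.6259] 12.418370752468416
[1189]
gun [ 0.5331  0.1517  0.023  -0.0735] 7.546371160647158 grip [0.5346 0.1468]
plate yaw bottom->top edges 17.427305058335104 left->right -70.2158695674907 [[0.5946432161419939, -0.053564008011204985], [0.6335983213406637, -0.16186008037136398]]
plate yaw bottom->top edges 20.24621445919562 left->right -70.30933709394687 [[0.593687449457019, -0.05025765202673015], [0.6337193247365803, -0.16211978012285377]]
rack yaw [np.float64(91.39712506915816), np.float64(-178.4735442759276)]
100 [ 0.5659 -0.1043  0.086 ] 20.04122797134605 tip [array([296.2969, 171.0114]), array([481.7933, 169.9049])] ctr [array([312.0281, 165.4789]), array([482.5541, 164.4531])]
105 [ 0.5659 -0.1042  0.0863] 21.769166812249374 tip [array([296.0763, 172.3886]), array([481.525, 171.286])] ctr [array([311.8771, 165.5351]), array([482.5507, 164.5085])]
110 [ 0.5658 -0.1041  0.0865] 23.831902018595237 tip [array([296.0092, 173.7716]), array([481.3911, 172.6732])] ctr [array([311.7578, 165.5976]), array([482.5627, 164.5703])]
115 [ 0.5658 -0.104   0.0868] 26.219180491506325 tip [array([296.0624, 175.1643]), array([481.3747, 174.0703])] ctr [array([311.6416, 165.6788]), array([482.5739, 164.651 ])]
```

View pics/zoom.png

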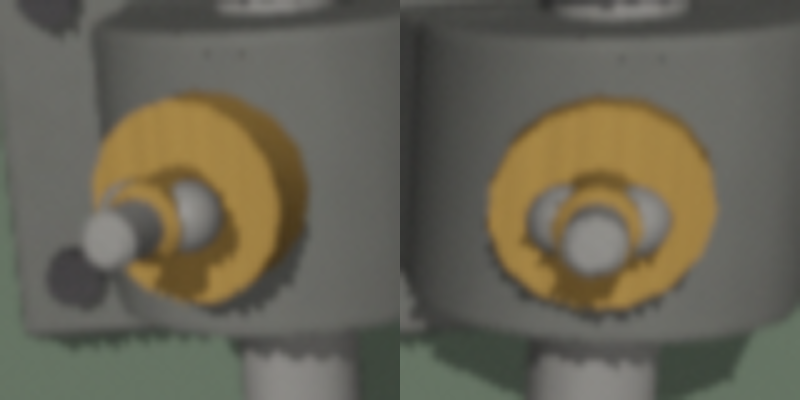

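```bash
python3 - <<'E'
from h import *
import pickle
np.set_printoptions(precision=4,suppress=True)
W=[pickle.load(open(f'w{i}.pkl','rb')) for i in (1,2)]
A=tri([ray(W[0],(311.4,165.8)),ray(W[1],(483.2,164.5))]);B=tri([ray(W[0],(296,174)),ray(W[1],(482.4,172.4))])
print(A,B,B-A,np.linalg.norm(B-A),np.degrees(np.arctan2((B-A)[1],(B-A)[0])))
y=np.radians(110);n=np.array([np.sin(.44)*np.cos(y),np.sin(.44)*np.sin(y),np.cos(.44)])
print('tip-.029n',B-.029*n,[proj(c,P)[0] for c in W for P in (A,A+.029*n)])
E
```

```text
[ 0.5661 -0.1037  0.0883] [ 0.562  -0.0924  0.1143] [-0.0041  0.0113  0.026 ] 0.028600048480063447 109.88286628945615
tip-.029n [ 0.5662 -0.104   0.088 ] [array([311.3988, 165.6666]), array([295.5203, 173.8979]), array([483.1942, 164.6338]), array([482.0696, 172.7932])]
```

```bash
python3 -m inch '[{"rot":[0.53,0,0],"xyz":[1.07,-2.11,1],"hand":1},{"rot":[0.53,0,0],"xyz":[1.07,-2.11,1],"hand":1},{"rot":[0.53,0,0],"xyz":[1.07,-2.11,1],"hand":1},{"rot":[0.53,0,0],"xyz":[1.07,-2.11,1.2],"hand":1},{"rot":[0.53,0,0],"xyz":[1.07,-2.11,1.2],"hand":1}]'
python3 - <<'E'
from h import *
c=cam('wrist');cv2.imwrite('pics/w3.png',c['color'][:,:,::-1])
for k in (.047,.096): print(proj(c,np.array([.5331,.1517,.008])+k*np.array([.023,-.0735,1])))
E
```

```text
time_s: 5.5
position: [0.5334, 0.1482, 0.1898]
orientation: [[0.964, 0.266, -0.022], [0.267, -0.961, 0.071], [-0.002, -0.074, -0.997]]
force: [0.3, -0.4, 0.9]
finger_gap: 0.0855
[[328.18801685 192.39274284]]
[[330.57427425 213.02589594]]
```

View pics/w3.png

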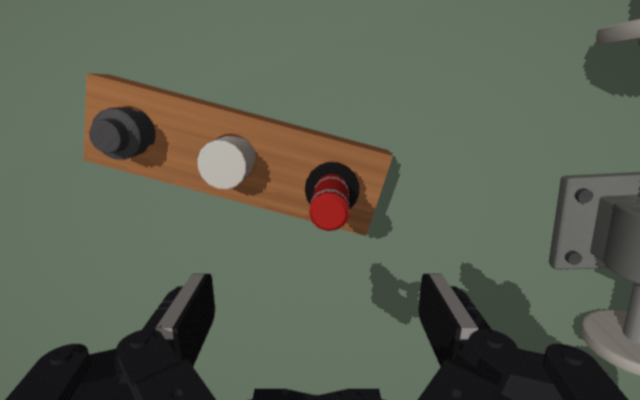

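```bash
python3 -m inch '[{"rot":[0,0,0],"xyz":[0.02,0.1,0.6],"hand":1},{"rot":[0,0,0],"xyz":[0.02,0.15,1.2],"hand":1},{"rot":[0,0,0],"xyz":[0.02,0.2,1.8],"hand":1},{"rot":[0,0,0],"xyz":[0.02,0.2,2.3],"hand":1},{"rot":[0,0,0],"xyz":[0.02,0.2,2.67],"hand":1},{"rot":[0,0,0],"xyz":[0.02,0.2,2.67],"hand":1},{"rot":[0,0,0],"xyz":[0.02,0.2,2.67],"hand":1}]' 80
python3 - <<'E'
from h import *
c=cam('wrist');cv2.imwrite('pics/w4.png',c['color'][:,:,::-1])
E
```

```text
time_s: 6.25
position: [0.5352, 0.147, 0.0579]
orientation: [[0.964, 0.264, -0.02], [0.265, -0.962, 0.071], [-0.0, -0.074, -0.997]]
force: [-0.2, -0.2, -0.3]
finger_gap: 0.0855
```

View pics/w4.png

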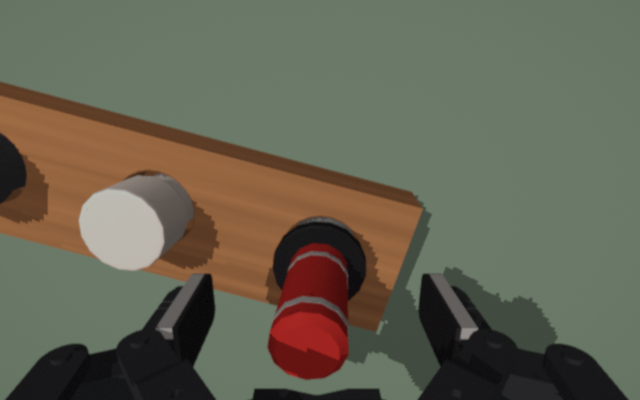

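```bash
python3 -m inch '[{"rot":[0,0,0],"xyz":[0,0,0.05],"hand":0},{"rot":[0,0,0],"xyz":[0,0,0.05],"hand":0},{"rot":[0,0,0],"xyz":[0,0,0.05],"hand":0},{"rot":[0,0,0],"xyz":[0,0,0.05],"hand":0},{"rot":[0,0,0],"xyz":[0,0,0.05],"hand":0},{"rot":[0,0,0],"xyz":[0,0,0.05],"hand":0},{"rot":[0,0,0],"xyz":[0,0,0.05],"hand":0},{"rot":[0,0,0],"xyz":[0,0,0.05],"hand":0},{"rot":[0,0,0],"xyz":[0,0,0.05],"hand":0},{"rot":[0,0,0],"xyz":[0,0,0.05],"hand":0}]' 90
```

```text
time_s: 7.3
position: [0.536, 0.1463, 0.0566]
orientation: [[0.964, 0.264, -0.017], [0.265, -0.962, 0.07], [0.002, -0.072, -0.997]]
force: [-0.0, -7.2, 16.5]
finger_gap: 0.0264
```

```bash
python3 -m inch '[{"rot":[0,0,0],"xyz":[0,0,-0.3],"hand":0},{"rot":[0,0,0],"xyz":[0,0,-0.7],"hand":0},{"rot":[0,0,0],"xyz":[0,0,-1.2],"hand":0},{"rot":[0,0,0],"xyz":[0,0,-2],"hand":0},{"rot":[0,0,0],"xyz":[0,0,-2.8],"hand":0},{"rot":[0,0,0],"xyz":[0,0,-3],"hand":0},{"rot":[0,0,0],"xyz":[0,0,-3],"hand":0},{"rot":[0,0,0],"xyz":[0,0,-3],"hand":0}]'
python3 - <<'E'
from h import *
np.set_printoptions(precision=4,suppress=True)
c=cam('wrist');cv2.imwrite('pics/w5.png',c['color'][:,:,::-1])
s=cam('scene')
import pickle
pickle.dump((c,s),open('w5.pkl','wb'))
st=arm.get_state();R=st['orientation'];p=st['position'];print(p,st['force'],st['finger_gap'])
for k in (.047,.014,.008,-.049): print(k,proj(c,p-R[:,2]*k),proj(s,p-R[:,2]*k))
for n in ('scene','wrist'):
  for th in ('coupler_mouth','gun_grip'): print(n,th,[(x['xy'],x['score']) for x in nets.landmark_of(n,th)])
u,v=map(int,proj(s,p)[0]);cv2.imwrite('pics/c5.png',np.hstack([cv2.resize(c['color'][160:,140:500,::-1],(480,320)),cv2.resize(s['color'][v-40:v+40,u-40:u+40,::-1],(320,320),interpolation=cv2.INTER_CUBIC)]));print('crop',u-40,v-40)
E
```

```text
time_s: 8.1
position: [0.538, 0.1358, 0.2049]
orientation: [[0.964, 0.264, -0.019], [0.265, -0.962, 0.07], [0.0, -0.073, -0.997]]
force: [-0.1, 0.1, -3.8]
finger_gap: 0.026
[0.538  0.1358 0.2047] [-0.6505 -0.4734 -3.2235] 0.02608608170047383
0.047 [[313.964  353.1224]] [[430.3647 197.0496]]
0.014 [[314.5454 296.5686]] [[428.8423 207.5749]]
0.008 [[314.6257 288.7592]] [[428.572  209.4432]]
-0.049 [[315.1692 235.897 ]] [[426.0999 226.534 ]]
scene coupler_mouth [([427.8, 224.4], 0.71)]
scene gun_grip [([430.5, 205.7], 0.57)]
wrist coupler_mouth [([322.9, 235.6], 0.98)]
wrist gun_grip [([315.4, 306.8], 0.76)]
crop 388 171
```

View pics/c5.png

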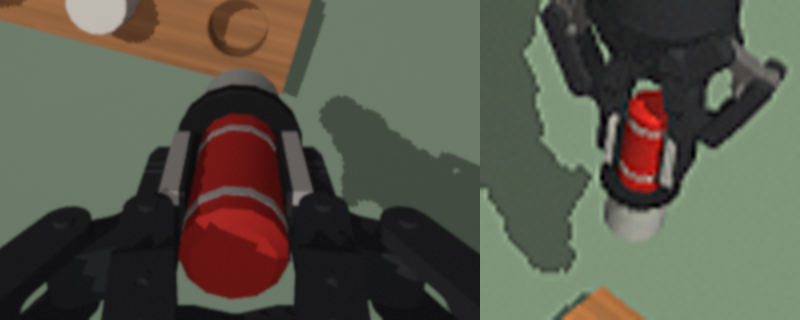

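```bash
cat > gf.py <<'E'
import sys,pickle
from h import *
from scipy.optimize import least_squares
np.set_printoptions(precision=4,suppress=True)
def ring(n,k=48):
    n=n/np.linalg.norm(n);a=np.cross(n,[1,0,0]);a/=np.linalg.norm(a);b=np.cross(n,a);th=np.linspace(0,2*np.pi,k,endpoint=False)[:,None]
    return np.cos(th)*a+np.sin(th)*b
def redmask(c,seed,b):
    hsv=cv2.cvtColor(c['color'],cv2.COLOR_RGB2HSV)
    m=cv2.inRange(hsv,(0,150,40),(8,255,255))|cv2.inRange(hsv,(172,150,40),(180,255,255))
    z=np.zeros_like(m);u,v=map(int,seed);z[max(v-b,0):v+b,max(u-b,0):u+b]=255;m&=z
    return cv2.convexHull(cv2.findNonZero(m)).astype(np.float32)
def gun(p,pose):  # p: mouth xy in tool frame, distance mouth beyond TCP, lean x,y ; axis toward handle
    P,R=pose;m=P+R@np.array([p[0],p[1],p[2]]);a=R@np.array([p[3],p[4],-1]);return m,a/np.linalg.norm(a)
def sil(c,m,a,l0,l1,r):
    q=cv2.convexHull(proj(c,np.vstack([m+a*l+r*ring(a) for l in (l0,l1)])).astype(np.float32))[:,0]
    return q
def samp(q,n=80):
    q=np.vstack([q,q[:1]]);L=np.r_[0,np.cumsum(np.linalg.norm(np.diff(q,axis=0),axis=1))];s=np.linspace(0,L[-1],n)
    return np.c_[np.interp(s,L,q[:,0]),np.interp(s,L,q[:,1])]
def sd(h,pts): return np.array([cv2.pointPolygonTest(h,(float(x),float(y)),True) for x,y in pts])
def fit(views,pose,marks):
    def res(p):
        m,a=gun(p,pose);r=[]
        for c,h,w in views: r.append(w*(sd(h,samp(sil(c,m,a,.039,.096,.014)))+.5))
        for c,u,w,l in marks: r.append(w*(proj(c,m+a*l)[0]-u))
        r.append(np.array([(p[1]+p[4]*(p[2]+.019))/.001, (p[2]-.049)/.003]))
        return np.concatenate(r)
    return least_squares(res,[0,0,.049,0,0],loss='soft_l1',f_scale=1,diff_step=1e-3,x_scale=[.003,.003,.003,.05,.05])
E
cat > g5.py <<'E'
from gf import *
c,s=pickle.load(open('w5.pkl','rb'))
pose=(np.array([.538,.1358,.2047]),np.array([[0.964,0.264,-0.019],[0.265,-0.962,0.07],[0,-0.073,-0.997]]))
hw=redmask(c,(315,310),80);hs=redmask(s,(428,207),25)
V=[(c,hw,1),(s,hs,1)]
M=[(c,np.array([322.9,235.6]),1,0),(s,np.array([427.8,224.4]),1,0)]
for v,m in [(V,[]),(V[:1],[]),(V,M),(V[:1],M[:1])]:
    f=fit(v,pose,m);print(f.x,f.cost)
f=fit(V,pose,[])
m,a=gun(f.x,pose)
k=4;crop=cv2.resize(c['color'][200:380,220:410,::-1],None,fx=k,fy=k,interpolation=cv2.INTER_CUBIC)[:580]
for l0,l1,r,col in [(.039,.096,.014,(0,255,255)),(.032,.039,.023,(255,255,0)),(0,.032,.017,(0,255,0))]:
    cv2.polylines(crop,[np.int32((sil(c,m,a,l0,l1,r)-[219.5,199.5])*k)],True,col,1)
cv2.imwrite('pics/ov5.png',crop)
E
python3 g5.py
```

```text
[-0.0042  0.0029  0.0512  0.0442 -0.0266] 29.091770073137507
[-0.004   0.0028  0.0516  0.0372 -0.0263] 3.5308503190177487
[-0.0041  0.0029  0.0513  0.0409 -0.0276] 37.29846233436981
[-0.0038  0.0029  0.0518  0.0316 -0.0278] 9.156621951069361
```

View pics/ov5.png

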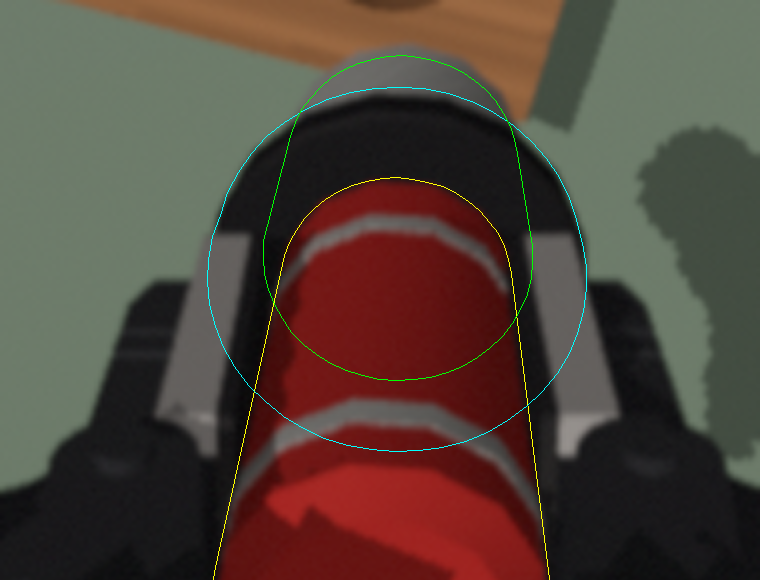

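The overlay follows the handle, but the coupler's apex is about 2 px right of and above the model. I'll refit with the visible coupler and collar outline, and use the same script to work out the pre-insertion move.

```bash
cat >> gf.py <<'E'
def edge(c,maxrow):  # gun outline above maxrow from network region
    r=nets.outline_of('wrist','gun')[0];m=r['region'].astype(np.uint8)
    cs=max(cv2.findContours(m,cv2.RETR_EXTERNAL,cv2.CHAIN_APPROX_NONE)[0],key=len)[:,0]
    return cs[cs[:,1]<maxrow].astype(float)
def fit2(c,hw,E,pose,pr=True):
    def res(p):
        m,a=gun(p,pose)
        q=[sil(c,m,a,0,.032,.017),sil(c,m,a,.032,.039,.023)]
        d=np.max([sd(k.reshape(-1,1,2).astype(np.float32),E) for k in q],axis=0)-.5
        h=sd(hw,samp(sil(c,m,a,.039,.096,.014)))+.5 if hw is not None else []
        return np.r_[d,h,[(p[1]+p[4]*(p[2]+.019))/.001,(p[2]-.049)/.002]]
    return least_squares(res,[-.003,.003,.05,.03,-.03],loss='soft_l1',f_scale=.7,diff_step=1e-3,x_scale=[.003,.003,.003,.05,.05])
E
cat > g6.py <<'E'
from gf import *
c,s=pickle.load(open('w5.pkl','rb'))
pose=(np.array([.538,.1358,.2047]),np.array([[0.964,0.264,-0.019],[0.265,-0.962,0.07],[0,-0.073,-0.997]]))
hw=redmask(c,(315,310),80);E=edge(c,255);print(len(E),E.min(0),E.max(0),E[np.argmin(E[:,1])])
for h in (hw,None):
    f=fit2(c,h,E,pose);print(f.x,f.cost,proj(c,gun(f.x,pose)[0]))
E
python3 g6.py
```

```text
117 [275. 211.] [364. 254.] [318. 211.]
[-0.003   0.0032  0.0531  0.006  -0.0308] 27.252729378015573 [[320.5147 237.7782]]
[-0.0016  0.0032  0.0499 -0.0205 -0.0333] 8.320577241858722 [[320.5729 237.8451]]
```

```bash
cat > plan.py <<'E'
from gf import *
from scipy.spatial.transform import Rotation as Ro
SEAT=np.array([.5661,-.1038,.0882]);Y=np.radians(110)
N=np.array([np.sin(.44)*np.cos(Y),np.sin(.44)*np.sin(Y),np.cos(.44)])
def target(p,d,seat=SEAT):
    a=np.array([p[3],p[4],-1]);a/=np.linalg.norm(a)
    by=np.array([np.cos(Y-np.pi/2),np.sin(Y-np.pi/2),0])
    # world frame: gun axis->N, tool x projected -> by
    x=np.array([1,0,0])-a*a[0];x/=np.linalg.norm(x)
    B=np.c_[x,np.cross(a,x),a];Wd=np.c_[by,np.cross(N,by),N]
    R=Wd@B.T;return seat+d*N-R@np.array(p[:3]),R
def rows(p,d,seat=SEAT):
    st=arm.get_state();P,R=target(p,d,seat);R0=st['orientation'];
    print('d',d,'xyz',R0.T@(P-st['position'])/.05,'rot',Ro.from_matrix(R0.T@R).as_rotvec(degrees=True)/8,'| tcp',P)
def state():
    st=arm.get_state();print(st['time_s'],st['position'],'F',st['force'],'q',st['joint_pos'],st['finger_gap']);return st
if __name__=='__main__':
    G=eval(sys.argv[1]);st=state()
    for d in eval(sys.argv[2]): rows(G,d)
E
python3 plan.py '[-.0025,.0033,.051,.01,-.032]' '[.05,.07]'
```

```text
8.45 [0.5385 0.1358 0.2057] F [-0.6557  0.5208 -1.8921] q [-0.2833  0.7108  0.0365  1.5946 -0.1295  0.8404 -1.4719] 0.026031625766987896
d 0.05 xyz [-0.7684  3.904   0.2522] rot [-3.4364  0.1598 -0.6003] | tcp [ 0.5527 -0.0612  0.179 ]
d 0.07 xyz [-0.7819  3.7084 -0.0965] rot [-3.4364  0.1598 -0.6003] | tcp [ 0.5498 -0.0532  0.1971]
```

```bash
python3 -m inch '[{"rot":[-1,0.05,-0.2],"xyz":[-0.2,0.8,-0.1],"hand":0},{"rot":[-2,0.1,-0.4],"xyz":[-0.4,1.6,-0.1],"hand":0},{"rot":[-3,0.15,-0.5],"xyz":[-0.6,2.4,-0.1],"hand":0},{"rot":[-3.44,0.16,-0.6],"xyz":[-0.7,3.2,-0.1],"hand":0},{"rot":[-3.44,0.16,-0.6],"xyz":[-0.78,3.7,-0.1],"hand":0},{"rot":[-3.44,0.16,-0.6],"xyz":[-0.77,3.85,0.15],"hand":0},{"rot":[-3.44,0.16,-0.6],"xyz":[-0.77,3.9,0.25],"hand":0},{"rot":[-3.44,0.16,-0.6],"xyz":[-0.77,3.9,0.25],"hand":0},{"rot":[-3.44,0.16,-0.6],"xyz":[-0.77,3.9,0.25],"hand":0}]'
cat > look.py <<'E'
from plan import *
c=cam('wrist');st=state();pose=(st['position'],st['orientation'])
pickle.dump((c,pose),open(sys.argv[1]+'.pkl','wb'))
hw=redmask(c,(315,310),80);E=edge(c,255);E=E[(E[:,0]>255)&(E[:,0]<380)]
for h in (hw,None):
    f=fit2(c,h,E,pose);print(f.x,f.cost,len(E))
for th in ('coupler_mouth','nipple_seat'): print(th,[(np.array(x['xy']),round(x['score'],2)) for x in nets.landmark_of('wrist',th)])
print('seat/tip proj',proj(c,SEAT),proj(c,SEAT+.029*N),'mouth',proj(c,gun([-.0025,.0033,.051,.01,-.032],pose)[0]))
k=4;crop=cv2.resize(c['color'][140:290,220:410,::-1],None,fx=k,fy=k,interpolation=cv2.INTER_CUBIC)
cv2.imwrite(f'pics/{sys.argv[1]}.png',crop)
rows([-.0025,.0033,.051,.01,-.032],.05)
E
python3 look.py k1
```

```text
time_s: 9.35
position: [0.5527, -0.0604, 0.1792]
orientation: [[0.938, 0.315, 0.145], [0.347, -0.862, -0.369], [0.009, 0.397, -0.918]]
force: [-0.0, 0.3, -1.9]
finger_gap: 0.026
9.4 [ 0.5527 -0.0604  0.1793] F [ 0.7456  1.0876 -2.5121] q [-0.3759  0.7634  0.3872  1.8234  0.273   0.4953 -1.5574] 0.02615026332117024
[-0.0032  0.0029  0.0536  0.0067 -0.0307] 24.905304651208635 114
[-0.0017  0.0028  0.0499 -0.0203 -0.0288] 6.728782873959135 114
coupler_mouth [(array([320.3, 236.9]), 0.59)]
nipple_seat [(array([323.8, 212.3]), 0.83), (array([537.2, 165.2]), 0.81), (array([629.3, 242.3]), 0.74), (array([320.1, 237.9]), 0.4)]
seat/tip proj [[323.2991 211.0875]] [[322.6509 225.6727]] mouth [[321.1164 238.549 ]]
d 0.05 xyz [-0.0035  0.0074  0.0117] rot [ 0.0028 -0.0042  0.0025] | tcp [ 0.5527 -0.0612  0.179 ]
```

View pics/k1.png

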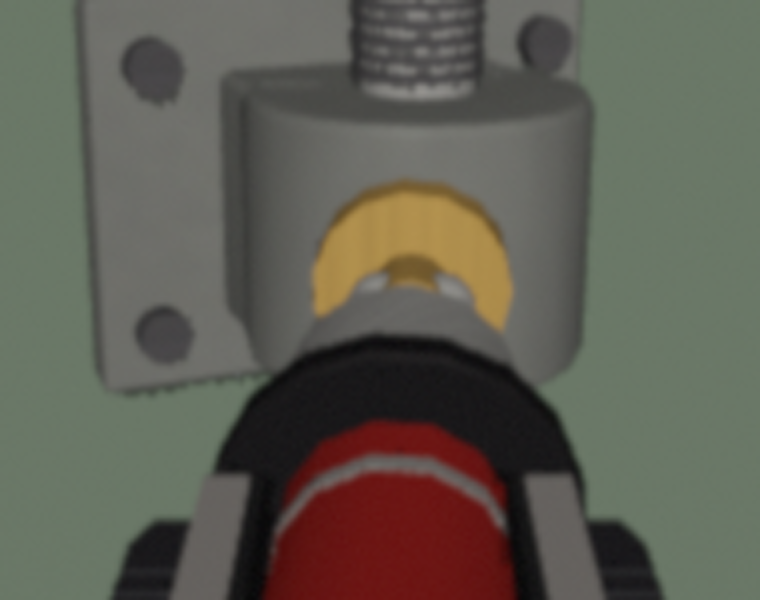

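The coupler is centred under the collar: coupler centre at column 321.6, seat at 322.7, and the offsets in my model account for the difference. I'll advance to about 18 mm from home, where nothing should touch.

```bash
python3 -m inch '[{"rot":[0,0,0],"xyz":[0,0.01,0.15],"hand":0},{"rot":[0,0,0],"xyz":[0,0.02,0.3],"hand":0},{"rot":[0,0,0],"xyz":[0,0.02,0.42],"hand":0},{"rot":[0,0,0],"xyz":[-0.01,0.025,0.54],"hand":0},{"rot":[0,0,0],"xyz":[-0.01,0.03,0.65],"hand":0},{"rot":[0,0,0],"xyz":[-0.01,0.03,0.65],"hand":0},{"rot":[0,0,0],"xyz":[-0.01,0.03,0.65],"hand":0}]'
python3 look.py k2; python3 plan.py '[-.0025,.0033,.051,.01,-.032]' '[.018,.01,.0]'
```

```text
time_s: 10.25
position: [0.5574, -0.0742, 0.1501]
orientation: [[0.938, 0.314, 0.146], [0.346, -0.862, -0.37], [0.009, 0.397, -0.918]]
force: [-0.4, -0.3, -3.2]
finger_gap: 0.026
10.3 [ 0.5575 -0.0741  0.1503] F [-0.4698  0.5105 -3.0566] q [-0.3457  0.8178  0.3868  1.8383  0.2791  0.419  -1.559 ] 0.02656398105908569
[-0.0034  0.003   0.0532  0.0139 -0.0305] 24.012287701486358 112
[-0.0017  0.0028  0.0489 -0.0124 -0.0258] 9.346105692090497 112
coupler_mouth [(array([321.2, 237.3]), 0.78)]
nipple_seat [(array([556.6, 175. ]), 0.8), (array([317.6, 235.8]), 0.3)]
seat/tip proj [[321.2749 227.3769]] [[320.2591 246.4726]] mouth [[320.9995 238.5172]]
d 0.05 xyz [ 0.0041 -0.023  -0.6335] rot [ 0.003  -0.0073  0.0022] | tcp [ 0.5527 -0.0612  0.179 ]
10.45 [ 0.5575 -0.074   0.1504] F [-0.454  -0.7225 -3.0455] q [-0.3457  0.8176  0.3868  1.8384  0.2791  0.4189 -1.559 ] 0.026133626197853588
d 0.018 xyz [-0.0029 -0.0028  0.0062] rot [ 0.003  -0.0073  0.0022] | tcp [ 0.5574 -0.074   0.15  ]
d 0.01 xyz [-0.0047  0.0022  0.1661] rot [ 0.003  -0.0073  0.0022] | tcp [ 0.5586 -0.0772  0.1428]
d 0.0 xyz [-0.0069  0.0085  0.366 ] rot [ 0.003  -0.0073  0.0022] | tcp [ 0.56   -0.0812  0.1337]
```

View pics/k2.png

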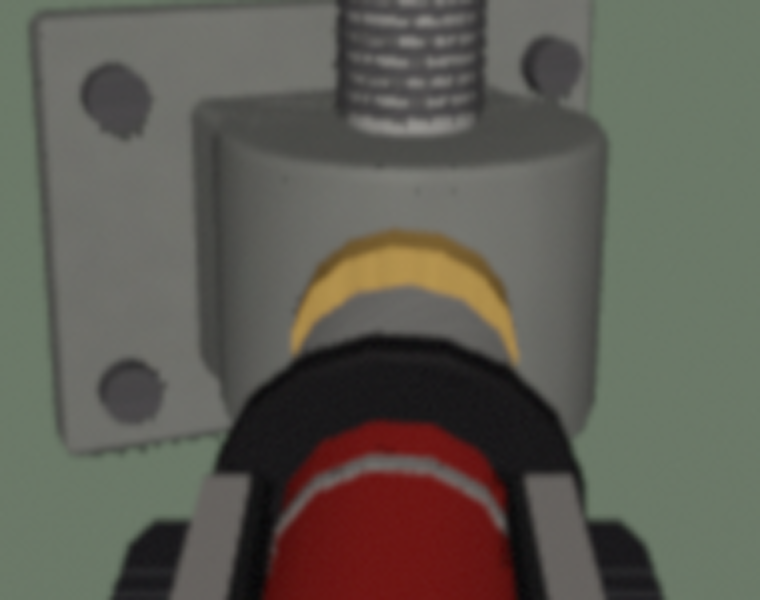

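Centred (collar middle at column 405, coupler 406 in the crop) with no contact force. I'll press on in small steps.

```bash
python3 -m inch '[{"rot":[0,0,0],"xyz":[0,0,0.05],"hand":0},{"rot":[0,0,0],"xyz":[0,0,0.1],"hand":0},{"rot":[0,0,0],"xyz":[0,0,0.14],"hand":0},{"rot":[0,0,0],"xyz":[0,0,0.14],"hand":0}]' 110; python3 plan.py '[-.0025,.0033,.051,.01,-.032]' '[0]'
```

```text
time_s: 10.85
position: [0.5584, -0.0768, 0.1437]
orientation: [[0.938, 0.314, 0.146], [0.346, -0.862, -0.37], [0.009, 0.397, -0.918]]
force: [-1.5, 0.7, -2.2]
finger_gap: 0.026
10.85 [ 0.5584 -0.0768  0.1437] F [-1.518   0.731  -2.2256] q [-0.3399  0.8304  0.387   1.8409  0.2801  0.403  -1.5599] 0.025973667096404418
d 0 xyz [-0.0024  0.0087  0.2207] rot [ 0.0029 -0.0032  0.0019] | tcp [ 0.56   -0.0812  0.1337]
```

```bash
python3 -m inch '[{"rot":[0,0,0],"xyz":[0,0,0.04],"hand":0},{"rot":[0,0,0],"xyz":[0,0,0.08],"hand":0},{"rot":[0,0,0],"xyz":[0,0.005,0.12],"hand":0},{"rot":[0,0,0],"xyz":[0,0.005,0.12],"hand":0}]'; python3 plan.py '[-.0025,.0033,.051,.01,-.032]' '[0]'
```

```text
time_s: 11.25
position: [0.5592, -0.0793, 0.1379]
orientation: [[0.938, 0.315, 0.145], [0.346, -0.862, -0.37], [0.009, 0.397, -0.918]]
force: [-1.8, 1.4, -1.1]
finger_gap: 0.0259
11.25 [ 0.5592 -0.0793  0.1379] F [-1.8094  1.3561 -1.1269] q [-0.3343  0.8414  0.3868  1.8425  0.2811  0.3896 -1.5602] 0.025902051239023397
d 0 xyz [0.0005 0.0057 0.0942] rot [0.0018 0.0001 0.0029] | tcp [ 0.56   -0.0812  0.1337]
```

```bash
python3 -m inch '[{"rot":[0,0,0],"xyz":[0,0.003,0.03],"hand":0},{"rot":[0,0,0],"xyz":[0,0.005,0.06],"hand":0},{"rot":[0,0,0],"xyz":[0,0.005,0.095],"hand":0},{"rot":[0,0,0],"xyz":[0,0.005,0.095],"hand":0}]'; python3 plan.py '[-.0025,.0033,.051,.01,-.032]' '[0]'
```

```text
time_s: 11.65
position: [0.56, -0.0812, 0.1335]
orientation: [[0.938, 0.315, 0.145], [0.346, -0.862, -0.37], [0.009, 0.397, -0.918]]
force: [-3.1, 4.0, 5.1]
finger_gap: 0.0258
11.65 [ 0.56   -0.0812  0.1335] F [-3.1057  4.0359  5.0532] q [-0.3299  0.85    0.3867  1.8433  0.2819  0.3791 -1.5604] 0.025762630291219585
d 0 xyz [-0.0005  0.0018 -0.0036] rot [ 0.0015 -0.0004  0.0036] | tcp [ 0.56   -0.0812  0.1337]
```

```bash
python3 -m inch '[{"rot":[0,0,0],"xyz":[0,0.001,0.03],"hand":0},{"rot":[0,0,0],"xyz":[0,0.001,0.05],"hand":0},{"rot":[0,0,0],"xyz":[0,0.001,0.05],"hand":0}]';python3 -m inch '[{"rot":[0,0,0],"xyz":[0,0.001,0.03],"hand":0},{"rot":[0,0,0],"xyz":[0,0.001,0.05],"hand":0},{"rot":[0,0,0],"xyz":[0,0.001,0.05],"hand":0}]'; python3 plan.py '[-.0025,.0033,.051,.01,-.032]' '[0]'
```

```text
time_s: 11.95
position: [0.5612, -0.0817, 0.1328]
orientation: [[0.938, 0.314, 0.148], [0.347, -0.862, -0.369], [0.012, 0.398, -0.918]]
force: [-10.4, 14.8, 37.2]
finger_gap: 0.0259
time_s: 12.25
position: [0.5616, -0.0817, 0.1327]
orientation: [[0.938, 0.314, 0.15], [0.348, -0.862, -0.368], [0.013, 0.398, -0.918]]
force: [-23.9, 26.1, 62.2]
finger_gap: 0.0258
12.25 [ 0.5616 -0.0817  0.1327] F [-23.8681  26.0644  62.1806] q [-0.3285  0.852   0.3872  1.8435  0.2826  0.3718 -1.5609] 0.025845909543622266
d 0 xyz [-0.0266 -0.009  -0.0277] rot [ 0.0056 -0.0335 -0.0013] | tcp [ 0.56   -0.0812  0.1337]
```

```bash
python3 -m inch '[{"rot":[0,-0.03,0],"xyz":[-0.02,-0.005,-0.02],"hand":0},{"rot":[0,-0.03,0],"xyz":[-0.02,-0.005,-0.02],"hand":0},{"rot":[0,-0.03,0],"xyz":[-0.02,-0.005,-0.02],"hand":0}]'
python3 look.py k3; python3 - <<'E'
import sys;sys.argv=['x']
from plan import *
c,pose=pickle.load(open('k3.pkl','rb'))
c1,_=pickle.load(open('k2.pkl','rb'))
# predicted: coupler visible arc vs collar when home
m,a=gun([-.0025,.0033,.051,.01,-.032],pose);print('mouth',m,'d',(m-SEAT)@N,'lat',(m-SEAT)-((m-SEAT)@N)*N)
s=cam('scene');pickle.dump(s,open('s3.pkl','wb'));u,v=map(int,proj(s,SEAT+.03*N)[0])
w=cv2.resize(c['color'][140:290,240:390,::-1],(500,500),interpolation=cv2.INTER_CUBIC)
q=cv2.resize(s['color'][v-30:v+30,u-18:u+18,::-1],(300,500),interpolation=cv2.INTER_CUBIC);cv2.imwrite('pics/k3b.png',np.hstack([w,q]))
E
```

```text
time_s: 12.55
position: [0.5608, -0.0815, 0.1335]
orientation: [[0.938, 0.314, 0.147], [0.346, -0.862, -0.37], [0.01, 0.398, -0.917]]
force: [-0.4, 3.2, 5.5]
finger_gap: 0.0253
12.6 [ 0.5608 -0.0815  0.1334] F [-0.8102  2.4443  5.4044] q [-0.3297  0.8508  0.3874  1.8422  0.282   0.378  -1.5608] 0.025971800479604134
[-0.0034  0.0017  0.0529  0.0115 -0.0143] 25.20821538810534 112
[-0.0021  0.0019  0.0498 -0.0121 -0.0217] 7.071139709543862 112
coupler_mouth [(array([320.1, 238.5]), 0.76)]
nipple_seat [(array([569., 180.]), 0.78)]
seat/tip proj [[320.2142 239.9991]] [[318.9772 262.7854]] mouth [[320.9552 238.5874]]
d 0.05 xyz [-0.0015 -0.0395 -1.0107] rot [ 0.0076 -0.0079 -0.0025] | tcp [ 0.5527 -0.0612  0.179 ]
mouth [ 0.567  -0.1041  0.0879] d -0.00048432217423394425 lat [ 0.0008 -0.0001  0.0002]
```

View pics/k3b.png

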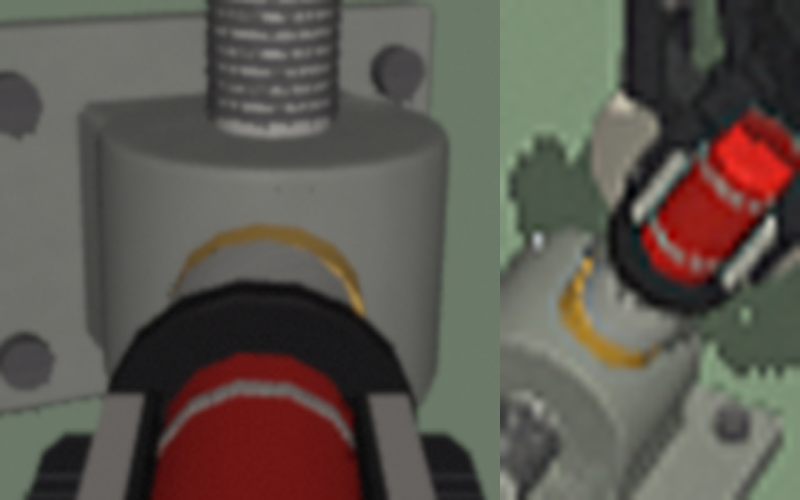

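The picture shows the coupler on the collar with only a thin brass rim showing, and the model puts the mouth 0.5 mm past the seat. The hard stop also came at about 70 N. I'll now hold it with a moderate, steady push.

```bash
python3 -m inch '[{"rot":[0,0,0],"xyz":[-0.005,0,0.02],"hand":0},{"rot":[0,0,0],"xyz":[-0.005,0,0.04],"hand":0},{"rot":[0,0,0],"xyz":[-0.005,0,0.04],"hand":0},{"rot":[0,0,0],"xyz":[-0.005,0,0.04],"hand":0},{"rot":[0,0,0],"xyz":[-0.005,0,0.04],"hand":0},{"rot":[0,0,0],"xyz":[-0.005,0,0.04],"hand":0},{"rot":[0,0,0],"xyz":[-0.005,0,0.04],"hand":0},{"rot":[0,0,0],"xyz":[-0.005,0,0.04],"hand":0},{"rot":[0,0,0],"xyz":[-0.005,0,0.04],"hand":0},{"rot":[0,0,0],"xyz":[-0.005,0,0.04],"hand":0},{"rot":[0,0,0],"xyz":[-0.005,0,0.04],"hand":0},{"rot":[0,0,0],"xyz":[-0.005,0,0.04],"hand":0}]'
python3 look.py k4 | head -3;  python3 plan.py '[-.0025,.0033,.051,.01,-.032]' '[0]'
```

```text
time_s: 14.0
position: [0.5614, -0.0816, 0.1327]
orientation: [[0.938, 0.314, 0.148], [0.347, -0.862, -0.369], [0.012, 0.398, -0.917]]
force: [-14.2, 18.9, 41.9]
finger_gap: 0.0255
14.05 [ 0.5614 -0.0816  0.1327] F [-13.9461  18.7039  41.9075] q [-0.3291  0.8521  0.3874  1.843   0.2823  0.3738 -1.5611] 0.025674426051314595
[-0.0043  0.0018  0.0526  0.0254 -0.016 ] 24.024102084773272 110
[-0.003   0.0016  0.0499  0.002  -0.0065] 7.574382889816445 110
14.2 [ 0.5614 -0.0816  0.1327] F [-13.3486  18.471   41.6196] q [-0.3291  0.8521  0.3874  1.843   0.2823  0.3738 -1.5612] 0.025489583342404407
d 0 xyz [-0.0232 -0.0061 -0.0245] rot [ 0.0071 -0.0241 -0.0019] | tcp [ 0.56   -0.0812  0.1337]
```

```bash
python3 - <<'E'
import sys;sys.argv=['x']
from plan import *
x=np.array([np.cos(np.radians(20)),np.sin(np.radians(20)),0])
for k in ('k2','k4'):
    c,pose=pickle.load(open(k+'.pkl','rb'))
    col=c['color'][180:230,319:322].mean(1).astype(np.uint8)
    h=cv2.cvtColor(col[None],cv2.COLOR_RGB2HSV)[0]
    g=np.where((h[:,1]>110)&(h[:,0]>12)&(h[:,0]<35))[0]+180
    print(k,'gold rows',g.min(),g.max(),'V',h[g-180,2])
    for d in ((.018,.022,.014) if k=='k2' else (0,.003,.006)):
        print(d,'collar face apex',proj(c,SEAT+.018*x)[0,1],'coupler rim apex',proj(c,SEAT+d*N+.017*x)[0,1])
E
```

```text
k2 gold rows 198 210 V [116 117 120 138 163 176 178 178 178 178 178 177 169]
0.018 collar face apex 200.24663784944113 coupler rim apex 211.19776747366802
0.022 collar face apex 200.24663784944113 coupler rim apex 213.50634249892016
0.014 collar face apex 200.24663784944113 coupler rim apex 208.97345718208626
k4 gold rows 210 211 V [117 117]
0 collar face apex 212.3510311423205 coupler rim apex 214.0125379012871
0.003 collar face apex 212.3510311423205 coupler rim apex 215.76838126706423
0.006 collar face apex 212.3510311423205 coupler rim apex 217.57483475204685
```

```bash
python3 -m inch '[{"rot":[0,0,0],"xyz":[-0.01,0,0.024],"hand":0},{"rot":[0,0,0],"xyz":[-0.01,0,0.024],"hand":0},{"rot":[0,0,0],"xyz":[-0.01,0,0.024],"hand":0},{"rot":[0,0,0],"xyz":[-0.01,0,0.024],"hand":0},{"rot":[0,0,0],"xyz":[-0.01,0,0.024],"hand":0},{"rot":[0,0,0],"xyz":[-0.01,0,0.024],"hand":0},{"rot":[0,0,0],"xyz":[-0.01,0,0.024],"hand":0},{"rot":[0,0,0],"xyz":[-0.01,0,0.024],"hand":0},{"rot":[0,0,0],"xyz":[-0.01,0,0.024],"hand":0},{"rot":[0,0,0],"xyz":[-0.01,0,0.024],"hand":0},{"rot":[0,0,0],"xyz":[-0.01,0,0.024],"hand":0},{"rot":[0,0,0],"xyz":[-0.01,0,0.024],"hand":0}]' && python3 -c "
from bench import workorder
print(workorder.sign_off())"
```

```text
time_s: 15.4
position: [0.5614, -0.0816, 0.1327]
orientation: [[0.938, 0.314, 0.15], [0.348, -0.862, -0.369], [0.014, 0.398, -0.917]]
force: [-13.4, 18.1, 40.3]
finger_gap: 0.0257
the job is handed in; nothing more can be done
None
```

I lifted the red-handled gun out of the rack's end pocket and pressed it onto the nipple of the block nearest the base. I handed in at 15.4 s with the gun still gripped (grip set to 110 N) and pushed home; sign-off gave no verdict.

**Seated:**
- A hard stop came where the model put the seat; it places the mouth about 0.5 mm past the collar face.
- The last wrist picture showed only the collar's dark side above the coupler, with no open face. That fits a gap of about zero, but the depth rests on the pose model and the pictures, because the plunger reading was not available to me.
- The push held steady at about 45 N along the axis for over two seconds.

**Less certain:**
- **Gun angle:** my fits of how the gun sits in the gripper disagreed by about 0.03 rad before contact. It squared itself by about 0.02 rad under load, and I estimate it stayed well within the 0.10 rad limit.
- **Peak force:** the push briefly reached about 70 N, under the 120 N wrist limit, before I backed it off.
- **Sideways load:** about 5–10 N remained at the end, with the tool about 1.4 mm from plan sideways.
- **Other items:** nothing I did should have touched them, but I took no final picture of the whole rack and bench to confirm it.

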